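# Cover the specimen dish, then open the push-and-turn bottle

### The job

Set the loose round cover onto the specimen dish so that it sits seated and level on the rim, without dropping it, and let go of it. Then open the fixative bottle: press its safety cap down, twist it anticlockwise while it is pressed until it comes free, lift it straight off, and finish still holding the cap upright in the gripper, clear above the bottle's mouth. Leave the dish covered and standing on the bench, and leave the other things where they are.

Things in the scene. Friction and masses are not known exactly. Their poses are not given: they have to be found in the camera images.
- dish: round white specimen dish, open at the top, standing loose on the bench: 90 mm outer diameter, 82 mm mouth, 60 mm tall, 4 mm wall, about 0.4 kg. Origin: centre of its underside, z up; the rim is 60 mm above it.
- cover: loose white cover for the dish, about 0.15 kg, lying knob up on the bench: disc 98 mm across (5 to 11 mm above the origin), under it a tapered spigot 74 mm across and 5 mm deep that enters the dish's mouth, on it a round knob 20 mm across (11 to 41 mm above the origin). Origin: centre of the spigot's underside, z up. Seated, its origin is 55 mm above the dish's.
- bottle: amber bottle, body 72 mm across with a paper label, fixed firmly in a black round holder (100 mm across, 24 mm high) screwed to the bench: it neither moves nor turns. Origin: centre of the holder's underside, on the bench, z up. The shoulder ends 96 mm up; above it the neck (39 mm over its lugs).
- cap: round white ribbed cap on the bottle's neck, 52 mm in diameter, 34 mm tall, about 30 g; grip it from above at any yaw. Origin: centre of its lower edge, z up. Locked, its origin is 113 mm above the bottle's, top face at 147 mm, x axis along the bottle's. Three inner lugs in the neck's pockets block lifting and turning unless it is pressed down; clockwise it never turns.
- mouth (a point): centre of the bottle's mouth, on its axis, 126 mm above the bottle's origin, inside the cap. A spring there pushes the cap up: 4.5 N at rest plus 0.9 N per mm; pressed over 4 mm (8 N) the cap turns, stop at 7 mm (11 N). Keep it pressed 5 to 6 mm, turn anticlockwise seen from above: it lifts off straight anywhere from 40 to 85 degrees (best 60); stop at 89.
- slide_box: bystander: closed grey plastic box 51 x 81 x 35 mm, origin at the centre of its underside, beyond the work at the left; leave alone
- jar: bystander: small closed clear jar with a blue lid, 52 mm across, 70 mm tall, origin at the centre of its underside, beyond the work in the middle; leave alone
- probe: bystander: wooden-handled steel hand tool, 140 mm long, lying on the bench beyond the work at the right, its length across (origin on its axis, its handle end towards its own -x); leave alone
Things that resemble listed ones, but are neither listed nor needed, are in the scene too. What is shaped like the dish but pink is not meant.

How it is judged:
By the outcome, as a careful person would: the job done as asked, in the order asked, and still so for the second after the job is handed in, while the arm keeps its last pose, push and grip.
It also fails if it takes over 54 s, if anything falls off the work surface, if the arm or the gripper's body presses on something with over 40 N, if the wrist force passes 120 N, or if a joint passes its speed limit or range.

### The arm

A 6-joint arm with a two-finger parallel gripper is mounted at the origin on the work surface. World frame = base frame: x ahead of the robot, y to its left, z up, the work surface at z = 0. Lengths are in m, angles in rad, forces in N, time in s.
With the tool pointing down it reaches from about 0.375 to 0.975 m from the base axis. Payload 3.8 kg.
Tool frame: the origin (TCP) lies on the centre line of the jaws, within the pads' length; the fingertips stand 17 mm ahead of it and the grasp point (between the pads) lies 2 mm behind it (bot.tip_extent is the distance from the TCP to the fingertips, in m); z points along the fingers, y is the line along which they close (so a half turn about z gives the same grasp; the last joint's range is limited). The gripper opens to 85 mm and grips with 20 to 120 N. Pads are 22 mm wide; open, the fingers measure 114 mm over their backs; the gripper's body (76 mm by 85 mm) begins 54 mm behind the grasp point. The pads swing forward as they close: fully open they stand 13 mm farther back than shut.
Start: joints at [-1.206, 0.264, 1.604, -0, 1.274, -0.037], TCP at [0.264, -0.621, 0.248] pointing down, gripper open.
Joint ranges: [-2.63, 2.63], [-0.94, 2.18], [0.31, 2.57], [-1.31, 4.45], [0, 2.66], [-2.55, 2.55]. Speed limits (rad/s): [2.57, 2.57, 3.14, 3.14, 3.14, 3.14].

### API

Orientations are given as a rotation vector (axis times angle).
In Python, from workcell import readout, read_camera, finish_job, bot gives the robot as it stands.
- The arm moves only by the tool jog_arm, never from a script. Its argument "deltas" is one flat list of numbers, 7 for each row, row after row: the shift along the tool's x, y, z in m, then the turn, a rotation vector about the tool's x, y, z in degrees, then the gripper command: -1 is shut, 1 is fully open, values between are in proportion. A call has 1 to 8 rows; each row is the pose to reach, as a shift and turn from the pose commanded when the call began, along the tool's axes at that moment; what a row does not reach only later rows make up. A row lasts 1/10 s, in which the tool goes at most 50 mm and 8.59 degrees, less where a joint would pass 70% of its speed; a pose out of reach is approached as far as the arm can. A call with a gripper value outside its range is refused whole. The fingers move at their own pace and stop on an object; "squeeze" is the grip in N (left out, the last holds). Time passes only in rows, so rows that repeat a pose let the fingers close. It gives the time, the measured TCP pose, the force, the opening and the grip force at its end, in the units of the state.
- readout.read_state(): the state, without advancing time (a new reading comes with each control period).
- read_camera(name): name is "side" or "top" or "wrist"; returns a dict with "color" (384x512x3 uint8, blue, green, red), "fx", "fy", "cx", "cy" (pixels), "dist" ([k1, k2, p1, p2, k3] as OpenCV has them; the pictures are not rectified), "origin" and "attitude" of the camera in the world. Camera axes: x right, y down, z forward; pixel columns grow to the right and rows downward; lengths in m; the calibration is good to about 2 mm. A picture is of the moment at which its call begins. There is no depth.
- finish_job(): hands the job in; it is judged then, once.
The state is a dict: "time": time; "q": joint angles; "joint_vel": joint speeds; "joint_torque": joint torques, N m; "tool_pos": TCP position; "tcp_rot": TCP orientation; "wrist_force": force on the tool from outside, world axes, zero at the start; "torque": the same for the moment, N m; "width": opening from 0.0 (shut) to 1.0 (fully open); "grip_force": force on a finger pad.
Only numpy, scipy, OpenCV 4.12 (cv2) and the standard library are available. Lean on these libraries where they do the work, as an engineer would, in place of code of your own. Each camera call takes 0.05 s, during which the arm holds its last target. There are 200 camera calls.

## Working session

There is one attempt and no reset: what is moved stays moved. The work goes in short steps, Python scripts to look and compute and a tool call to move; the robot and the scene stay as the last step left them, time stands still between calls to the robot, and variables do not carry over. Pictures are saved under pics/ and viewed, at most 12 in all, crops included, and the job is handed in when it is done.

Besides the shell and the picture viewer there is one more tool, called after "Request:" as name(argument=value, ...) on one line, values as JSON. jog_arm: Moves the arm, as the interface text tells. Its arguments: {"type":"object","properties":{"deltas":{"type":"array"},"squeeze":{"type":"number"}},"required":["deltas"]}

```bash
ls; mkdir -p pics; python3 - <<'E'
from workcell import readout, read_camera, bot
import cv2,numpy as np
s=readout.read_state();print(s)
a=read_camera("side");b=read_camera("top")
for c in(a,b):print({k:v for k,v in c.items() if k!='color'})
cv2.imwrite('pics/side0.png',a['color']);cv2.imwrite('pics/top0.png',b['color'])
E
```

```text
pics
{'time': 0.0, 'q': array([-1.20588719e+00,  2.64754538e-01,  1.60536941e+00, -1.01300579e-05,
        1.27368458e+00, -3.69495343e-02]), 'joint_vel': array([-0.00080804,  0.00128618,  0.00115461, -0.00115811, -0.00150032,
       -0.00066844]), 'joint_torque': array([ 9.21332248e-04, -5.15106225e+01, -3.67314398e+01, -2.59738208e-04,
        1.28070154e-02, -6.38596632e-06]), 'tool_pos': array([ 0.2637322 , -0.62060061,  0.24696352]), 'tcp_rot': array([-3.07624699e+00, -6.26567804e-01,  5.82808453e-04]), 'wrist_force': array([-0.37002791, -0.26626013, -0.97312884]), 'torque': array([ 0.05919289,  0.0281302 , -0.03221576]), 'grip_force': 0.0, 'width': 1.0020393895307635}
{'fx': 411.0700389477314, 'fy': 411.0700389477314, 'cx': 253.58347375433559, 'cy': 185.81149784444688, 'dist': array([-0.07019621,  0.        ,  0.        ,  0.        ,  0.        ]), 'origin': array([0.46179924, 0.68096309, 0.56723849]), 'attitude': array([-0.18211871,  2.72659288, -1.45455386])}
{'fx': 411.7103220865309, 'fy': 411.7103220865309, 'cx': 251.3152946553966, 'cy': 195.44070033523033, 'dist': array([0.05244876, 0.        , 0.        , 0.        , 0.        ]), 'origin': array([ 4.37565722e-01, -1.18621339e-04,  9.22683282e-01]), 'attitude': array([-2.20243541,  2.15050763, -0.07760217])}
```

View pics/side0.png

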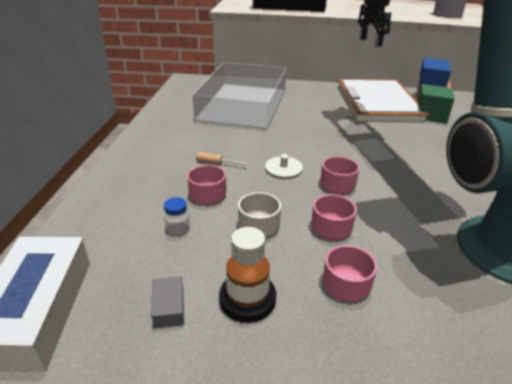

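View pics/top0.png

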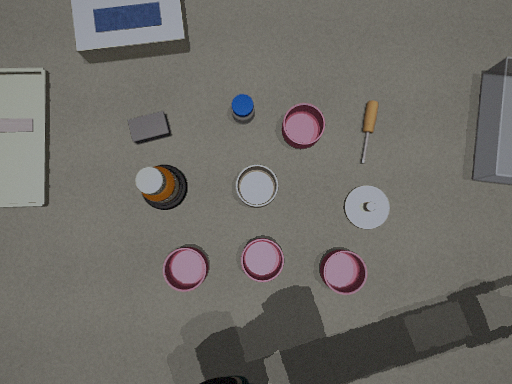

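Top view: the white dish is at (257,186), the cover at (367,207) with its knob at (370,206), the bottle at (163,187) and its cap at (150,180). Side view: dish (259,215), cover (284,167), cap (248,240).
Dish candidates in the top view are the white one (257,186) and the pink ones (303,125), (186,269), (262,260) and (344,272). Only the one at (257,186) is white, so that's the dish. I'll segment it and confirm in a crop.

```bash
cat > h.py <<'E'
import cv2,numpy as np
from scipy.spatial.transform import Rotation as R
from workcell import readout, read_camera, bot
def ray(c,uv):
    K=np.array([[c['fx'],0,c['cx']],[0,c['fy'],c['cy']],[0,0,1]])
    p=cv2.undistortPoints(np.array([[uv]],float),K,c['dist'])[0,0]
    d=R.from_rotvec(c['attitude']).apply([p[0],p[1],1]);return c['origin'],d/np.linalg.norm(d)
def onz(c,uv,z):
    o,d=ray(c,uv);return o+d*(z-o[2])/d[2]
def tri(r1,r2):
    (a,d),(b,e)=r1,r2
    t=np.linalg.lstsq(np.c_[d,-e],b-a,rcond=None)[0]
    p,q=a+t[0]*d,b+t[1]*e;return (p+q)/2,np.linalg.norm(p-q)
def blob(img,box,f,hull=True):
    x0,y0,x1,y1=box;m=f(img[y0:y1,x0:x1].astype(int)).astype(np.uint8)*255
    cs,_=cv2.findContours(m,cv2.RETR_EXTERNAL,cv2.CHAIN_APPROX_NONE)
    c=max(cs,key=cv2.contourArea)+np.array([x0,y0])
    return cv2.convexHull(c) if hull else c
E
python3 - <<'E'
from h import *
a=read_camera("side");b=read_camera("top")
I=a['color'],b['color']
for n,i,p in(('sbench',0,(300,200)),('sdish rim',0,(259,199)),('sdishwall',0,(262,228)),('scov',0,(284,170)),('sknob',0,(284,159)),('scap',0,(248,240)),('slabel',0,(248,292)),('tbench',1,(300,220)),('trim',1,(240,175)),('tdish',1,(257,188)),('tcov',1,(360,215)),('tknob',1,(370,206)),('tcap',1,(149,180)),):
    print(n,I[i][p[1],p[0]])
def cr(im,x0,y0,x1,y1):return cv2.resize(im[y0:y1,x0:x1],(380,280),interpolation=cv2.INTER_CUBIC)
s,t=I
o=np.vstack([np.hstack([cr(s,210,148,312,223),cr(s,205,185,307,260)]),np.hstack([cr(t,330,165,425,235),cr(t,125,150,295,275)])])
cv2.imwrite('pics/crop1.png',o)
E
```

```text
sbench [155 165 169]
sdish rim [101 111 118]
sdishwall [101 110 118]
scov [227 238 236]
sknob [115 124 131]
scap [223 239 237]
slabel [110 121 126]
tbench [110 115 119]
trim [111 116 114]
tdish [169 162 158]
tcov [167 161 159]
tknob [170 161 158]
tcap [165 159 156]
```

View pics/crop1.png

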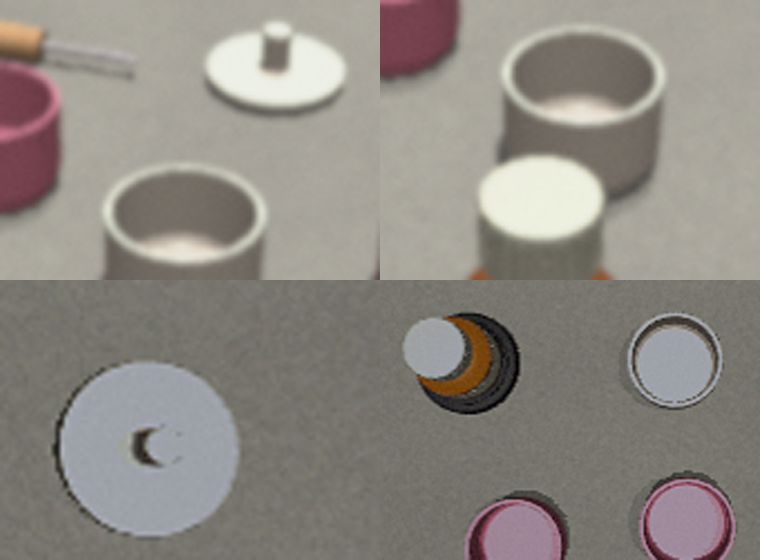

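The crop shows the white dish, empty and open, the white cover knob up with its knob top at about side (284.4,156) and top (371,206.3), and the white ribbed cap on the amber bottle. Top faces are the bright ones in both views, so I'll fit ellipses to those.

```bash
python3 - <<'E'
from h import *
a=read_camera("side");b=read_camera("top");s,t=a['color'],b['color']
S=lambda i:i.min(2)>190
T=lambda i:i[...,0]>140
def el(img,box,f):
    e=cv2.fitEllipse(blob(img,box,f));return e
E={}
for n,sb,tb in(('dishrim',(236,190,285,228),(230,160,285,212)),('cover',(262,158,305,180),(340,180,395,232)),('cap',(228,225,268,256),(132,163,164,198))):
    e,g=el(s,sb,S),el(t,tb,T);print(n,np.round(e,1).tolist() if 0 else e,g,'\n  tri',*tri(ray(a,e[0]),ray(b,g[0])))
print('knob',*tri(ray(a,(284.4,156)),ray(b,(371,206.3))))
g=el(t,(340,180,395,232),T);print('cover@11',onz(b,g[0],.011))
g=el(t,(230,160,285,212),T);print('dish@60',onz(b,g[0],.06))
g=el(t,(132,163,164,198),T);print('cap@147',onz(b,g[0],.147))
g=cv2.fitEllipse(blob(t,(135,155,195,215),lambda i:i.max(2)<75));print('holder@24',g,onz(b,g[0],.024))
w=read_camera('wrist');st=readout.read_state()
Rt=R.from_rotvec(st['tcp_rot']);print('wrist cam in tool',Rt.inv().apply(w['origin']-st['tool_pos']),(Rt.inv()*R.from_rotvec(w['attitude'])).as_rotvec(),w['fx'],w['cx'],w['cy'],w['dist'])
print(Rt.as_matrix())
E
```

```text
dishrim ((258.6461486816406, 215.0808563232422), (4.233543872833252, 17.325990676879883), 91.31525421142578) ((256.52081298828125, 185.0847930908203), (41.573455810546875, 41.85630798339844), 119.38636779785156) 
  tri [ 0.53037579 -0.0024767   0.03177584] 0.002314121319750591
cover ((283.58941650390625, 165.58767700195312), (19.141393661499023, 36.741355895996094), 93.61238861083984) ((366.8908386230469, 206.7741241455078), (43.16499328613281, 44.44451904296875), 114.80919647216797) 
  tri [ 0.49121791 -0.24644393  0.01168235] 8.314590590104295e-05
cap ((247.64988708496094, 237.53298950195312), (20.96278190612793, 31.78784942626953), 91.47053527832031) ((148.4462432861328, 179.8175506591797), (25.879688262939453, 26.943496704101562), 77.31050109863281) 
  tri [0.5248454  0.20273853 0.14667461] 0.000492646660526542
knob [ 0.49075769 -0.24743624  0.0400658 ] 0.00010807747717397795
cover@11 [ 0.49129978 -0.24662928  0.011     ]
dish@60 [ 0.52856203 -0.00238445  0.06      ]
cap@147 [0.52456113 0.20263915 0.147     ]
holder@24 ((164.09654235839844, 186.86669921875), (44.962562561035156, 46.341670989990234), 83.69168090820312) [0.52364836 0.19996428 0.024     ]
wrist cam in tool [ 0.07942713  0.00046235 -0.12618408] [-0.24540234 -0.24675112  1.55556395] 322.24304947483864 256.31799634485833 192.32575827878867 [-0.06647167  0.          0.          0.          0.        ]
[[ 9.20357531e-01  3.91077958e-01 -2.12987000e-04]
 [ 3.91078016e-01 -9.20357384e-01  5.20116631e-04]
 [ 7.38199211e-06 -5.61987792e-04 -9.99999842e-01]]
```

Request:
jog_arm(deltas=[0.355, -0.255, 0.05, 0, 0, 23, 1, 0.355, -0.255, 0.05, 0, 0, 23, 1, 0.355, -0.255, 0.05, 0, 0, 23, 1, 0.355, -0.255, 0.05, 0, 0, 23, 1, 0.355, -0.255, 0.05, 0, 0, 23, 1, 0.355, -0.255, 0.05, 0, 0, 23, 1, 0.355, -0.255, 0.05, 0, 0, 23, 1, 0.355, -0.255, 0.05, 0, 0, 23, 1])

```text
time: 1.15
tool_pos: [0.4711, -0.2799, 0.203]
tcp_rot: [3.141, 0.0, 0.001]
wrist_force: [0.1, -0.7, 0.4]
width: 1.005
grip_force: 0.0
```

Request:
jog_arm(deltas=[0, 0, 0, 0, 0, 0, 1])

```text
time: 1.25
tool_pos: [0.4723, -0.2764, 0.202]
tcp_rot: [-3.139, -0.01, 0.0]
wrist_force: [0.1, -0.5, -0.6]
width: 1.001
grip_force: 0.0
```

```bash
python3 - <<'E'
from h import *
w=read_camera('wrist');cv2.imwrite('pics/w1.png',w['color']);st=readout.read_state()
print(st['tool_pos'],st['tcp_rot'],w['origin'],w['attitude'],bot.tip_extent)
def proj(c,p):
    Rc=R.from_rotvec(c['attitude']).inv();K=np.array([[c['fx'],0,c['cx']],[0,c['fy'],c['cy']],[0,0,1]])
    return cv2.projectPoints(np.array([p],float),Rc.as_rotvec(),-Rc.apply(c['origin']),K,c['dist'])[0].ravel()
for p in((.491,-.247,.041),(.491,-.247,.011),(.5286,-.0024,.06)):print(proj(w,p))
E
```

```text
[ 0.47139904 -0.278887    0.20248655] [-3.14098290e+00 -8.85917246e-03  7.65669716e-04] [ 0.55193016 -0.27656142  0.328369  ] [ 2.06119572 -2.04471024 -0.32744281] 0.017
[224.4004731  158.14025267]
[227.35399554 151.89319379]
[-53.52474484 120.98596964]
```

View pics/w1.png

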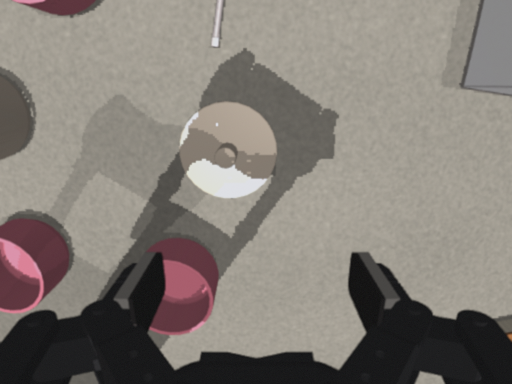

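The cover disc is centred at about (228,150) in the wrist view, with the knob at (226,154). That matches the predicted position to about 2 mm, so I'll go above the knob.

Request:
jog_arm(deltas=[0.02, -0.032, 0.03, 0, 0, 0, 1, 0.02, -0.032, 0.08, 0, 0, 0, 1, 0.02, -0.032, 0.12, 0, 0, 0, 1, 0.02, -0.032, 0.12, 0, 0, 0, 1, 0.02, -0.032, 0.12, 0, 0, 0, 1])

```text
time: 1.8
tool_pos: [0.4897, -0.2505, 0.0828]
tcp_rot: [-3.141, 0.001, 0.002]
wrist_force: [0.4, 0.6, 0.1]
width: 1.001
grip_force: 0.0
```

```bash
cat > pic.py <<'E'
from h import *
import sys
w=read_camera('wrist');cv2.imwrite(f'pics/{sys.argv[1]}.png',w['color'])
P=[]
for i in range(6):
    st=readout.read_state();P.append(np.r_[st['tool_pos'],R.from_rotvec(st['tcp_rot']).as_matrix()[:2,0]])
    if i<5: read_camera('wrist') if len(sys.argv)>2 else None
print(np.mean(P,0).round(4),np.std(P,0).round(4),st['wrist_force'].round(1),w['origin'])
E
python3 pic.py w2 x
```

```text
[ 4.919e-01 -2.513e-01  8.550e-02  1.000e+00 -5.000e-04] [0.0004 0.0003 0.0005 0.     0.0003] [ 0.9  0.3 -0.7] [ 0.56943745 -0.25102655  0.2090386 ]
```

Request:
jog_arm(deltas=[0, -0.004, 0.03, 0, 0, 0, 1, 0, -0.004, 0.045, 0, 0, 0, 1, 0, -0.004, 0.052, 0, 0, 0, 1, 0, -0.004, 0.052, 0, 0, 0, 1, 0, -0.004, 0.052, 0, 0, 0, 1])

```text
time: 2.6
tool_pos: [0.4907, -0.2459, 0.0312]
tcp_rot: [3.141, 0.0, 0.001]
wrist_force: [0.3, 0.1, -0.1]
width: 1.005
grip_force: 0.0
```

```bash
python3 pic.py w3 x
```

```text
[ 4.910e-01 -2.461e-01  3.170e-02  1.000e+00  4.000e-04] [0.0001 0.0001 0.0001 0.     0.    ] [-0.3 -0.2 -0.7] [ 0.57026202 -0.24618193  0.1575967 ]
```

View pics/w3.png

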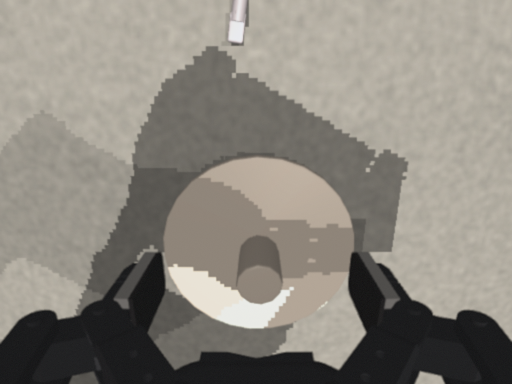

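The knob top is at (259,285), centred between the jaws, and the disc centre is at about (258,241). Working out the offset.

```bash
python3 - <<'E'
from h import *
w=read_camera('wrist');print(onz(w,(259,285),.041),onz(w,(258,241),.011),readout.read_state()['tool_pos'])
E
```

```text
[ 0.49127253 -0.24738161  0.041     ] [ 0.49695449 -0.24708214  0.011     ] [ 0.49073887 -0.24583782  0.0313642 ]
```

Request:
jog_arm(deltas=[0, 0.001, -0.001, 0, 0, 0, -1, 0, 0.001, -0.001, 0, 0, 0, -1, 0, 0.001, -0.001, 0, 0, 0, -1, 0, 0.001, -0.001, 0, 0, 0, -1, 0, 0.001, -0.001, 0, 0, 0, -1, 0, 0.001, -0.001, 0, 0, 0, -1, 0, 0.001, -0.001, 0, 0, 0, -1, 0, 0.001, -0.001, 0, 0, 0, -1], squeeze=45)

```text
time: 3.75
tool_pos: [0.4905, -0.2467, 0.032]
tcp_rot: [3.141, 0.001, 0.0]
wrist_force: [0.1, 0.7, 1.8]
width: 0.216
grip_force: 44.0
```

Request:
jog_arm(deltas=[0, 0, 0, 0, 0, 0, -1, 0, 0, 0, 0, 0, 0, -1, 0, 0, 0, 0, 0, 0, -1, 0, 0, 0, 0, 0, 0, -1])

```text
time: 4.15
tool_pos: [0.4905, -0.2467, 0.032]
tcp_rot: [3.141, 0.001, 0.001]
wrist_force: [2.3, -0.1, 2.1]
width: 0.219
grip_force: 44.1
```

Request:
jog_arm(deltas=[0, 0, -0.02, 0, 0, 0, -1, 0, 0, -0.05, 0, 0, 0, -1, 0, 0, -0.09, 0, 0, 0, -1, 0, 0, -0.12, 0, 0, 0, -1, 0, 0, -0.12, 0, 0, 0, -1])

```text
time: 4.65
tool_pos: [0.4933, -0.2482, 0.1567]
tcp_rot: [3.137, 0.001, 0.012]
wrist_force: [1.1, 0.8, -1.3]
width: 0.22
grip_force: 44.0
```

```bash
python3 pic.py w4; python3 - <<'E'
from h import *
a=read_camera('side');t=read_camera('top');s=a['color']
cv2.imwrite('pics/side1.png',s)
# rim bright ring in side view: brighter than walls; bench ~165
g=s[190:225,232:288].min(2);
m=lambda i:(i.min(2)>172)
c=blob(s,(232,190,288,225),m);e=cv2.fitEllipse(c);print(e)
tr=t['color'];c2=blob(tr,(230,160,285,212),lambda i:i[...,0]>140);f=cv2.fitEllipse(c2);print(f)
print(tri(ray(a,e[0]),ray(t,f[0])),onz(a,e[0],.06),onz(t,f[0],.06))
o=np.hstack([cv2.resize(s[130:235,200:320],None,fx=3.3,fy=3.3),cv2.resize(tr[150:255,225:345],None,fx=3.3,fy=3.3)])
cv2.ellipse(o,((( e[0][0]-200)*3.3,(e[0][1]-130)*3.3),(e[1][0]*3.3,e[1][1]*3.3),e[2]),(0,0,255),1)
cv2.imwrite('pics/c2.png',o)
E
```

```text
[ 4.918e-01 -2.474e-01  1.541e-01  1.000e+00  4.000e-04] [0. 0. 0. 0. 0.] [ 0.3  0.2 -1.7] [ 0.57189009 -0.24802459  0.28368614]
((258.8340759277344, 204.4308319091797), (25.725786209106445, 43.70297622680664), 92.6747817993164)
((256.4443664550781, 184.98052978515625), (41.78779983520508, 42.29366683959961), 92.92454528808594)
(array([ 0.52911024, -0.00221266,  0.05980095]), np.float64(0.0006172009539804182)) [ 0.52939486 -0.00198203  0.06      ] [ 0.52877893 -0.00221838  0.06      ]
```

View pics/c2.png

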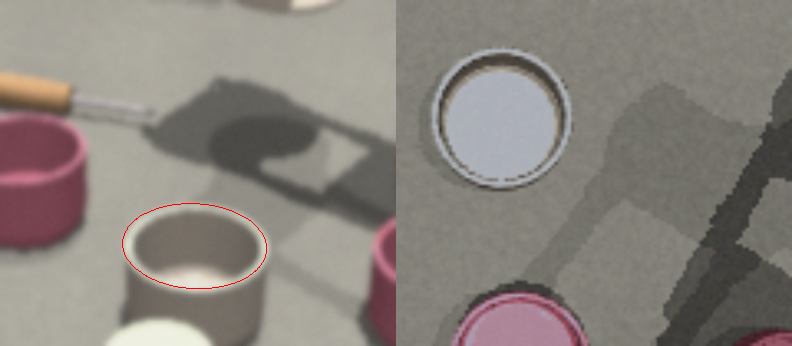

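The red ellipse sits on the dish rim (side centre (259,204)). Both views put the dish at (0.529, -0.002) with its rim at 59.8 mm. Carrying the cover over it now.

Request:
jog_arm(deltas=[0.003, -0.02, 0, 0, 0, 0, -1, 0.009, -0.06, 0, 0, 0, 0, -1, 0.015, -0.1, 0, 0, 0, 0, -1, 0.022, -0.14, 0, 0, 0, 0, -1, 0.028, -0.18, 0, 0, 0, 0, -1, 0.034, -0.22, 0, 0, 0, 0, -1, 0.038, -0.24, 0, 0, 0, 0, -1, 0.038, -0.245, 0, 0, 0, 0, -1])

```text
time: 5.6
tool_pos: [0.5267, 0.0007, 0.1492]
tcp_rot: [-3.141, -0.005, 0.007]
wrist_force: [0.4, -0.8, -0.8]
width: 0.213
grip_force: 44.2
```

```bash
python3 pic.py w5 x; python3 - <<'E'
from h import *
# disc in hand from top view
t=read_camera('top');cv2.imwrite('pics/top2.png',t['color'])
s=read_camera('side');cv2.imwrite('pics/side2.png',s['color'])
cv2.imwrite('pics/c3.png',np.hstack([cv2.resize(s['color'][110:260,190:330],None,fx=2.8,fy=2.8),cv2.resize(cv2.imread('pics/w5.png')[:,60:460],(400,420))]))
E
```

```text
[ 5.271e-01 -1.700e-03  1.503e-01  1.000e+00  8.000e-04] [0.0004 0.001  0.0006 0.     0.0014] [-0.4  0.8 -0.6] [6.06833652e-01 5.62239451e-04 2.75132733e-01]
```

View pics/c3.png

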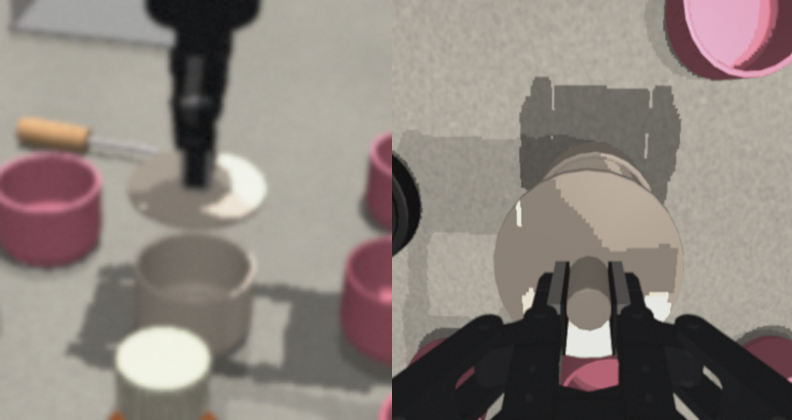

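The cover is held level above the dish (side crop: disc over the mouth). Lowering it.

Request:
jog_arm(deltas=[0.001, 0, 0.02, 0, 0, 0, -1, 0.001, 0, 0.04, 0, 0, 0, -1, 0.001, 0, 0.05, 0, 0, 0, -1, 0.001, 0, 0.054, 0, 0, 0, -1, 0.001, 0, 0.054, 0, 0, 0, -1, 0.001, 0, 0.054, 0, 0, 0, -1])

```text
time: 6.6
tool_pos: [0.5299, -0.0018, 0.0986]
tcp_rot: [3.142, 0.0, 0.002]
wrist_force: [0.4, 0.1, -0.1]
width: 0.217
grip_force: 44.2
```

```bash
python3 pic.py w6 x
```

```text
[ 5.30e-01 -1.60e-03  9.87e-02  1.00e+00  4.00e-04] [0.0002 0.0001 0.0002 0.     0.0001] [ 0.7 -0.4 -1. ] [ 0.60939087 -0.00211593  0.22506841]
```

Request:
jog_arm(deltas=[-0.001, 0, 0.004, 0, 0, 0, -1, -0.001, 0, 0.007, 0, 0, 0, -1, -0.001, 0, 0.009, 0, 0, 0, -1, -0.001, 0, 0.01, 0, 0, 0, -1, -0.001, 0, 0.01, 0, 0, 0, -1, -0.001, 0, 0.01, 0, 0, 0, -1])

```text
time: 7.5
tool_pos: [0.5283, -0.0016, 0.0878]
tcp_rot: [3.142, 0.001, -0.0]
wrist_force: [-0.6, -0.5, -2.0]
width: 0.214
grip_force: 44.2
```

Request:
jog_arm(deltas=[0, 0, 0.001, 0, 0, 0, -1, 0, 0, 0.002, 0, 0, 0, -1, 0, 0, 0.002, 0, 0, 0, -1, 0, 0, 0.002, 0, 0, 0, -1])

```text
time: 7.9
tool_pos: [0.5286, -0.0016, 0.0869]
tcp_rot: [3.142, 0.001, 0.001]
wrist_force: [-2.2, 0.1, 5.9]
width: 0.22
grip_force: 45.1
```

Contact at 6 N, with TCP z 0.087 as expected for a seated cover. Releasing.

Request:
jog_arm(deltas=[0, 0, -0.001, 0, 0, 0, -0.3, 0, 0, -0.001, 0, 0, 0, -0.3, 0, 0, -0.001, 0, 0, 0, 0.3, 0, 0, -0.001, 0, 0, 0, 0.3, 0, 0, -0.001, 0, 0, 0, 1, 0, 0, -0.001, 0, 0, 0, 1, 0, 0, -0.001, 0, 0, 0, 1, 0, 0, -0.001, 0, 0, 0, 1])

```text
time: 8.7
tool_pos: [0.5282, -0.0016, 0.0868]
tcp_rot: [-3.142, -0.001, 0.0]
wrist_force: [-0.5, 0.1, -0.1]
width: 0.997
grip_force: 0.0
```

Request:
jog_arm(deltas=[0, 0, -0.03, 0, 0, 0, 1, 0, 0, -0.07, 0, 0, 0, 1, 0, 0, -0.11, 0, 0, 0, 1, 0, 0, -0.14, 0, 0, 0, 1, 0, 0, -0.15, 0, 0, 0, 1, 0, 0, -0.15, 0, 0, 0, 1])

```text
time: 9.3
tool_pos: [0.5294, -0.0017, 0.2387]
tcp_rot: [3.141, 0.001, 0.006]
wrist_force: [-0.2, -0.0, -1.2]
width: 1.001
grip_force: 0.0
```

```bash
python3 pic.py w7 x;python3 - <<'E'
from h import *
a=read_camera('side');t=read_camera('top');s,tr=a['color'],t['color']
try:
    e=cv2.fitEllipse(blob(s,(228,180,292,222),lambda i:i.min(2)>200));print('side disc',e,onz(a,e[0],.066))
except Exception as x:print(x)
cv2.imwrite('pics/c4.png',np.hstack([cv2.resize(s[150:300,190:330],None,fx=2.8,fy=2.8),cv2.resize(cv2.imread('pics/w7.png')[:,60:460],(400,420))]))
E
```

```text
[ 5.272e-01 -1.600e-03  2.350e-01  1.000e+00  4.000e-04] [0.0005 0.     0.0008 0.     0.    ] [-0.9  0.3 -0.4] [ 0.60854062 -0.00196506  0.36537622]
side disc ((267.6096496582031, 201.53077697753906), (21.776126861572266, 29.50724983215332), 112.59671020507812) [ 0.51175773 -0.00656472  0.066     ]
```

View pics/c4.png

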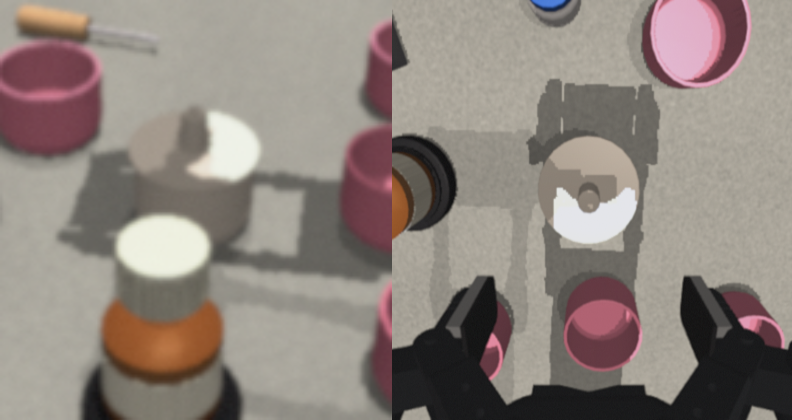

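The cover is seated and level: the side crop shows the disc flush on the rim, and the wrist view shows it centred. Now to the cap.

Request:
jog_arm(deltas=[-0.002, -0.04, 0, 0, 0, 0, 1, -0.002, -0.08, 0, 0, 0, 0, 1, -0.002, -0.12, 0, 0, 0, 0, 1, -0.002, -0.16, 0, 0, 0, 0, 1, -0.002, -0.204, 0, 0, 0, 0, 1, -0.002, -0.204, 0.015, 0, 0, 0, 1, -0.002, -0.204, 0.015, 0, 0, 0, 1, -0.002, -0.204, 0.015, 0, 0, 0, 1])

```text
time: 10.5
tool_pos: [0.5255, 0.2015, 0.2206]
tcp_rot: [3.14, 0.0, -0.004]
wrist_force: [0.6, -0.2, 0.3]
width: 0.997
grip_force: 0.0
```

```bash
python3 pic.py w8 x;python3 - <<'E'
from h import *
w=read_camera('wrist');print(w['color'].shape)
st=readout.read_state();print(st['tool_pos'],st['q'].round(2))
E
```

```text
[ 0.5264  0.2013  0.222   1.     -0.0012] [0.0002 0.0001 0.0004 0.     0.0003] [-0.7 -1.1  0.2] [0.60534845 0.20130494 0.34674843]
(384, 512, 3)
[0.52653808 0.20168734 0.22231309] [ 0.32  0.07  1.87 -0.    1.19  1.89]
```

View pics/w8.png

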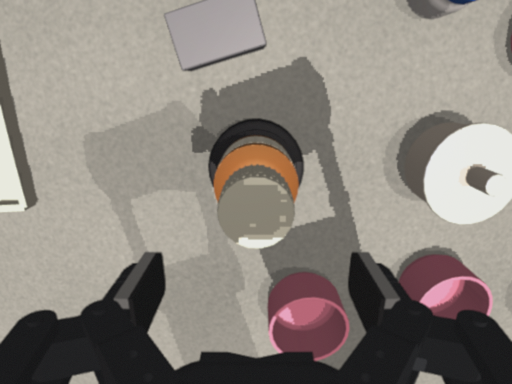

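The cap's top face is centred at about (256,213), spanning columns 217 to 295. Working out its position.

```bash
python3 - <<'E'
from h import *
w=read_camera('wrist');st=readout.read_state();print(st['tool_pos'],onz(w,(256,213),.147))
a,b=onz(w,(217,213),.147),onz(w,(295,213),.147);print(a,b,np.linalg.norm(a-b),onz(w,(256,248),.147),onz(w,(256,178),.147))
E
```

```text
[0.52650615 0.20184672 0.22225525] [0.52613313 0.20165346 0.147     ]
[0.52610381 0.22789801 0.147     ] [0.52613327 0.17541706 0.147     ] 0.052480957798793894 [0.49986473 0.20165781 0.147     ] [0.55050894 0.20164976 0.147     ]
```

Request:
jog_arm(deltas=[-0.001, 0, 0.02, 0, 0, 0, 1, -0.001, 0, 0.045, 0, 0, 0, 1, -0.001, 0, 0.07, 0, 0, 0, 1, -0.001, 0, 0.083, 0, 0, 0, 1, -0.001, 0, 0.088, 0, 0, 0, 1, -0.001, 0, 0.088, 0, 0, 0, 1, -0.001, 0, 0.088, 0, 0, 0, 1])

```text
time: 11.6
tool_pos: [0.5261, 0.2027, 0.135]
tcp_rot: [-3.141, -0.001, -0.003]
wrist_force: [0.0, 0.2, 0.2]
width: 0.992
grip_force: 0.0
```

```bash
python3 pic.py w9 x
```

```text
[5.260e-01 2.027e-01 1.351e-01 1.000e+00 4.000e-04] [0.0002 0.0001 0.0003 0.     0.    ] [-0.6 -0.8  0.4] [0.60548153 0.20226215 0.26152672]
```

View pics/w9.png

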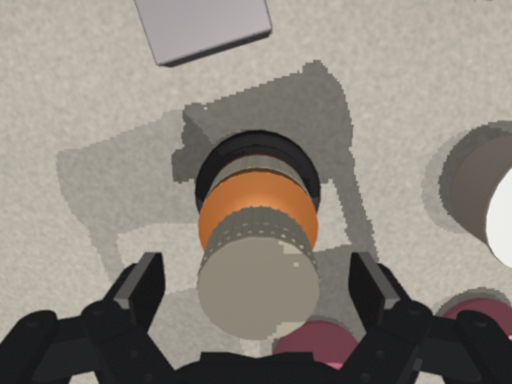

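The cap top is centred at about (258,286), midway between the jaws. Closing.

Request:
jog_arm(deltas=[0, 0, 0.002, 0, 0, 0, -1, 0, 0, 0.002, 0, 0, 0, -1, 0, 0, 0.002, 0, 0, 0, -1, 0, 0, 0.002, 0, 0, 0, -1, 0, 0, 0.002, 0, 0, 0, -1, 0, 0, 0.002, 0, 0, 0, -1], squeeze=60)

```text
time: 12.5
tool_pos: [0.525, 0.2023, 0.132]
tcp_rot: [3.141, 0.001, -0.001]
wrist_force: [-2.5, -1.4, 3.6]
width: 0.589
grip_force: 61.9
```

Request:
jog_arm(deltas=[0, 0, 0, 0, 0, 0, -1, 0, 0, 0, 0, 0, 0, -1, 0, 0, 0, 0, 0, 0, -1])

```text
time: 12.8
tool_pos: [0.5252, 0.2024, 0.132]
tcp_rot: [-3.142, -0.001, -0.0]
wrist_force: [-2.3, -0.6, 4.0]
width: 0.592
grip_force: 61.9
```

Request:
jog_arm(deltas=[0, 0, 0.002, 0, 0, 0, -1, 0, 0, 0.004, 0, 0, 0, -1, 0, 0, 0.0055, 0, 0, 0, -1, 0, 0, 0.0055, 0, 0, 0, -1, 0, 0, 0.0055, 0, 0, 0, -1, 0, 0, 0.0055, 0, 0, 0, -1])

```text
time: 13.4
tool_pos: [0.5256, 0.2026, 0.1272]
tcp_rot: [-3.141, -0.001, -0.001]
wrist_force: [-3.4, -0.6, 8.6]
width: 0.589
grip_force: 62.0
```

```bash
python3 pic.py w10 x; python3 -c "
from h import *
for i in range(4): print(readout.read_state()['wrist_force']);read_camera('wrist')"
```

```text
[5.256e-01 2.025e-01 1.272e-01 1.000e+00 4.000e-04] [0. 0. 0. 0. 0.] [-2.9 -1.7  9. ] [0.60507621 0.20217576 0.25360849]
[-2.90134097 -1.66276361  8.98468488]
[-3.77973899 -1.44594334  8.88225262]
[-3.11455868 -1.64800794  7.79417771]
[-2.84213333 -1.00989375  9.57689092]
```

About 4.9 mm pressed. I'll add a little more, then turn anticlockwise from above (negative about tool z).

Request:
jog_arm(deltas=[0, 0, 0.0006, 0, 0, 0, -1, 0, 0, 0.0006, 0, 0, -5, -1, 0, 0, 0.0006, 0, 0, -10, -1, 0, 0, 0.0006, 0, 0, -15, -1, 0, 0, 0.0006, 0, 0, -20, -1, 0, 0, 0.0006, 0, 0, -20, -1])

```text
time: 14.5
tool_pos: [0.5262, 0.2032, 0.1271]
tcp_rot: [-3.092, -0.549, -0.004]
wrist_force: [-2.3, 0.1, 8.2]
width: 0.589
grip_force: 62.1
```

```bash
python3 pic.py w11; python3 -c "
from h import *
for i in range(4): s=readout.read_state();print(s['wrist_force'],s['torque']);read_camera('wrist')"
```

```text
[0.5262 0.2031 0.1271 0.9394 0.3427] [0. 0. 0. 0. 0.] [-2.5  0.2  9.1] [0.60066014 0.22983094 0.25358134]
[-2.53354924  0.2311687   9.09763393] [0.0269132  0.41452161 0.05104719]
[-3.24398848 -0.20315079  8.85422044] [0.06299359 0.44676201 0.03424694]
[-2.06466854  0.65137007  7.65455537] [0.03430828 0.45153456 0.05045295]
[-3.37657815  0.70675644  8.26132718] [ 0.05648276  0.43072929 -0.00902287]
```

Moment about z is near zero, so the cap is turning with the grip. Pressing 1 mm more and turning another 40°.

Request:
jog_arm(deltas=[0, 0, 0.001, 0, 0, 0, -1, 0, 0, 0.001, 0, 0, -7, -1, 0, 0, 0.001, 0, 0, -14, -1, 0, 0, 0.001, 0, 0, -21, -1, 0, 0, 0.001, 0, 0, -28, -1, 0, 0, 0.001, 0, 0, -35, -1, 0, 0, 0.001, 0, 0, -40, -1, 0, 0, 0.001, 0, 0, -40, -1])

```text
time: 15.55
tool_pos: [0.526, 0.2029, 0.1261]
tcp_rot: [2.719, 1.574, 0.003]
wrist_force: [-3.7, -1.3, 9.7]
width: 0.597
grip_force: 62.1
```

```bash
python3 pic.py w12; python3 -c "
from h import *
for i in range(3): s=readout.read_state();print(s['wrist_force'],s['torque'],s['width']);read_camera('wrist')"
```

```text
[0.526  0.2029 0.126  0.4993 0.8664] [0. 0. 0. 0. 0.] [-3.2 -0.7  9.9] [0.56563498 0.27106869 0.25252933]
[-3.19282438 -0.6948952   9.90262707] [-0.12454557  0.48020777  0.00896019] 0.5927748122358315
[-2.03712797 -0.45118441  8.57258007] [-0.12489154  0.4757568   0.05563344] 0.5917505848492544
[-2.28167721 -0.64130316  9.58673333] [-0.11717304  0.49174539  0.01899146] 0.591176051038403
```

At 60°. Lifting straight, slowly at first.

Request:
jog_arm(deltas=[0, 0, -0.004, 0, 0, 0, -1, 0, 0, -0.008, 0, 0, 0, -1, 0, 0, -0.012, 0, 0, 0, -1, 0, 0, -0.014, 0, 0, 0, -1, 0, 0, -0.014, 0, 0, 0, -1])

```text
time: 16.25
tool_pos: [0.5252, 0.2023, 0.1385]
tcp_rot: [2.72, 1.571, -0.0]
wrist_force: [-0.0, 1.0, -0.2]
width: 0.594
grip_force: 62.2
```

Free, with no pull. Raising it clear of the mouth.

Request:
jog_arm(deltas=[0, 0, -0.01, 0, 0, 0, -1, 0, 0, -0.025, 0, 0, 0, -1, 0, 0, -0.045, 0, 0, 0, -1, 0, 0, -0.06, 0, 0, 0, -1, 0, 0, -0.065, 0, 0, 0, -1, 0, 0, -0.065, 0, 0, 0, -1, 0, 0, -0.065, 0, 0, 0, -1])

```text
time: 16.95
tool_pos: [0.5249, 0.2023, 0.2034]
tcp_rot: [-2.72, -1.571, 0.001]
wrist_force: [-0.5, -0.5, -1.1]
width: 0.59
grip_force: 62.2
```

```bash
python3 - <<'E'
from h import *
s=read_camera('side');w=read_camera('wrist');st=readout.read_state();print(st['tool_pos'],st['width'],st['grip_force'],st['wrist_force'])
cv2.imwrite('pics/end.png',np.hstack([cv2.resize(s['color'][120:340,160:340],(340,416)),cv2.resize(w['color'],(440,416))]))
E
```

```text
[0.52443713 0.20213694 0.20257481] 0.5873151757906276 62.19493664095353 [ 0.01518247  0.78672211 -0.39941905]
```

View pics/end.png

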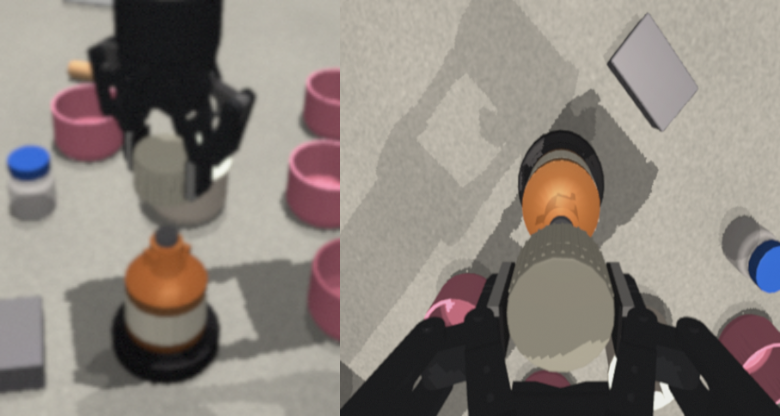

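The cap is upright in the jaws, clear above the open neck, and the covered dish is standing behind it.

```bash
python3 -c "
from workcell import finish_job
print(finish_job())"
```

```text
the job is handed in; nothing more can be done
None
```

I seated the cover level on the dish and let go of it, then pressed, twisted and lifted the bottle's cap free; the job is handed in at about 17 s with the cap held upright, about 58 mm above the mouth.

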